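# Pack the sample canisters and cover the tray

### The job

Pack the three loose sample canisters upright into the round tray with the four already there, so that it is full: one canister in the middle and six round it, all standing flat on the tray's floor. Then put the clear cover over the full tray so that it sits fully down on the tray's foot. Set everything down gently rather than dropping it, do not tip any canister over, and leave the phone, tin and pen where they are.

Things in the scene. Friction and masses are not known exactly. Their poses are not given: they have to be found in the camera images.
- can1_mid (a point): One of three loose sample canisters upright on the desk (all seven are alike): aluminium cylinder, diameter 36 mm, 64 mm high (chamfered foot, top edge sloping in to 28 mm), with a slim black cap on top to grip it by, diameter 14 mm, 38 mm tall; 102 mm in all, about 90 g. Point on its axis half-way up, 51 mm above its underside; z up its axis. The cap spans 13 to 51 mm above it.
- can2_mid (a point): One of three loose sample canisters upright on the desk (all seven are alike): aluminium cylinder, diameter 36 mm, 64 mm high (chamfered foot, top edge sloping in to 28 mm), with a slim black cap on top to grip it by, diameter 14 mm, 38 mm tall; 102 mm in all, about 90 g. Point on its axis half-way up, 51 mm above its underside; z up its axis. The cap spans 13 to 51 mm above it.
- can3_mid (a point): One of three loose sample canisters upright on the desk (all seven are alike): aluminium cylinder, diameter 36 mm, 64 mm high (chamfered foot, top edge sloping in to 28 mm), with a slim black cap on top to grip it by, diameter 14 mm, 38 mm tall; 102 mm in all, about 90 g. Point on its axis half-way up, 51 mm above its underside; z up its axis. The cap spans 13 to 51 mm above it.
- can4_mid (a point): One of the four loose canisters already in the tray, in four of the six places round its edge: going round, three side by side, an empty place, one canister, an empty place; the middle is empty too. Same shape as the others; point on its axis half-way up (51 mm above its underside), z up its axis.
- can5_mid (a point): One of the four loose canisters already in the tray, in four of the six places round its edge: going round, three side by side, an empty place, one canister, an empty place; the middle is empty too. Same shape as the others; point on its axis half-way up (51 mm above its underside), z up its axis.
- can6_mid (a point): One of the four loose canisters already in the tray, in four of the six places round its edge: going round, three side by side, an empty place, one canister, an empty place; the middle is empty too. Same shape as the others; point on its axis half-way up (51 mm above its underside), z up its axis.
- can7_mid (a point): One of the four loose canisters already in the tray, in four of the six places round its edge: going round, three side by side, an empty place, one canister, an empty place; the middle is empty too. Same shape as the others; point on its axis half-way up (51 mm above its underside), z up its axis.
- tray: Round black tray fixed to the desk: inner diameter 116 mm, wall 3 mm, floor 6 mm and rim 44 mm above the desk, on a flat foot 148 mm in diameter, 5 mm thick. Holds seven canisters: one in the middle, six round it, axes about 38 mm apart; those already in it set the directions of the six places. Origin at its centre at desk height, z up, own yaw meaningless.
- cover_mid (a point): Clear round cover standing mouth down on the desk: outer diameter 138, inner 132, height 116 (112 inside) mm, with a black knob, diameter 18 mm, 40 mm tall, on its top; 156 mm in all, about 220 g. It passes over the tray with 5 mm to spare all round and rests on the tray's foot. Point on its axis 78 mm above its lower edge; the knob spans 38 to 78 mm above it. z up.
- phone: Bystander: black phone, 150 x 74 x 9 mm, lying on the desk; origin under its centre.
- tin: Bystander: closed tin, 72 mm in diameter, 110 mm high, standing; origin under its centre.
- pen: Bystander: orange pen, 135 mm long, 10 mm thick, lying on the desk; origin under it near its middle.

How it is judged:
By the outcome, as a careful person would: the job done as asked, in the order asked, and still so for the second after the job is handed in, with the robot touching nothing.
It also fails if it takes over 72 s, if anything falls off the work surface, if the arm or the gripper's body presses on something with over 40 N, if the wrist force passes 120 N, or if a joint passes its speed limit or range.

### The arm

A 6-joint arm with a two-finger parallel gripper is mounted at the origin on the work surface. World frame = base frame: x ahead of the robot, y to its left, z up, the work surface at z = 0. Lengths are in m, angles in rad, forces in N, time in s.
With the tool pointing down it reaches from about 0.225 to 0.725 m from the base axis. Payload 3.1 kg.
Tool frame: the origin (TCP) lies on the centre line of the jaws, within the pads' length; the fingertips stand 22 mm ahead of it and the grasp point (between the pads) lies 3 mm ahead of it (finger_overhang is the distance from the TCP to the fingertips, in m); z points along the fingers, y is the line along which they close (so a half turn about z gives the same grasp; the last joint's range is limited). The gripper opens to 85 mm and grips with 20 to 120 N. Pads are 22 mm wide; open, the fingers measure 114 mm over their backs; the gripper's body (76 mm by 85 mm) begins 54 mm behind the grasp point. The pads swing forward as they close: fully open they stand 13 mm farther back than shut.
Start: joints at [1.05, 0.048, 0.099, 1.622, 0, 1.443], TCP at [0.201, 0.485, 0.253] pointing down, gripper open.
Joint ranges: [-2.91, 2.91], [-0.99, 1.94], [-1.21, 1.42], [-2.12, 2.29], [-1.49, 1.47], [-3.14, 3.14]. Speed limits (rad/s): [2.79, 2.79, 3.14, 3.14, 3.14, 3.14].

### API

Orientations are given as a rotation vector (axis times angle).
In Python, from rig import get_state, capture, camera_info, job_done, finger_overhang gives the robot as it stands.
- The arm moves only by the tool servo_tool, never from a script. Its argument "deltas" is a list of rows, each a list of 5 numbers: the shift along the world's x, y, z scaled (see below), then the turn about the world's z scaled (see below), then the closure, from 0 (fully open) to 1 (shut). A call has 1 to 20 rows; each row shifts and turns the commanded pose from where the row before left it; what a row does not reach is not made up. The controller multiplies each number of a shift by 0.05 m and each number of a turn by 60 degrees. A row lasts 1/10 s, in which the tool goes at most 50 mm and 8.59 degrees, less where a joint would pass 70% of its speed; a pose out of reach is approached as far as the arm can. A call with a number of a shift or a turn outside -1 to 1 is refused whole. A call with a gripper value outside its range is refused whole. The fingers move at their own pace and stop on an object; "grip_force" is the grip in N (left out, the last holds). Time passes only in rows, so rows that do not move let the fingers close. It gives the time, the measured TCP pose, the force, the opening and the grip force at its end, in the units of the state.
- get_state(): the state, without advancing time (a new reading comes with each control period).
- capture(name): name is "side" or "top" or "wrist"; returns the picture (480x640x3 uint8, red, green, blue); there is no depth.
- camera_info(name): a dict with "fovy" (degrees; the focal length in pixels is half the picture's height over the tangent of half this angle, whatever the lens; pixels are square), "cx", "cy" (the principal point, pixels), "rvec" (rotation vector, rad) and "tvec" (3), from world to camera coordinates, as OpenCV has them; the wrist camera has in their place "mount" (4x4, takes a point from camera to tool coordinates, whose origin is the TCP and whose axes are the flange's). Camera axes: x right, y down, z forward; pixel columns grow to the right and rows downward; lengths in m; the calibration is good to about 2 mm. The wrist camera is an equidistant fisheye: a pixel r from the principal point sees the ray r / f radians off the axis. A picture is of the moment at which its call begins: read the wrist's pose just before it. camera_info takes no time and is no camera call.
- job_done(): hands the job in; it is judged then, once.
The state is a dict: "time": time; "qpos": joint angles; "dq": joint speeds; "tau": joint torques, N m; "ee_pos": TCP position; "tcp_rot": TCP orientation; "force": force on the tool from outside, world axes, zero at the start; "torque": the same for the moment, N m; "gripper_width": finger opening in m; "grasp_force": force on a finger pad.
Only numpy, scipy, OpenCV 4.12 (cv2) and the standard library are available. Lean on these libraries where they do the work, as an engineer would, in place of code of your own. Each camera call takes 0.05 s, during which the arm holds its last target. There are 200 camera calls.

## Working session

There is one attempt and no reset: what is moved stays moved. The work goes in short steps, Python scripts to look and compute and a tool call to move; the robot and the scene stay as the last step left them, time stands still between calls to the robot, and variables do not carry over. Pictures are saved under pics/ and viewed, at most 10 in all, crops included, and the job is handed in when it is done.

Besides the shell and the picture viewer there is one more tool, called by a JSON object that holds its "name" and its "arguments". servo_tool: Moves the arm, as the interface text tells. Shifts and turns lie within -1 to 1; 1 stands for 0.05 m of shift or 60 degrees of turn. Its arguments: {"type":"object","properties":{"deltas":{"type":"array"},"grip_force":{"type":"number"}},"required":["deltas"]}

```bash
mkdir -p pics; ls; python3 - <<'E'
from rig import *
import cv2
for n in("top","side"):
    cv2.imwrite(f"pics/{n}0.png",capture(n)[:,:,::-1]);print(n,camera_info(n))
print(camera_info("wrist"),get_state(),finger_overhang)
E
```

```text
pics
top {'fovy': 56.05263449775204, 'cx': 322.67863321599503, 'cy': 243.457370000312, 'rvec': array([ 2.23467466, -2.16767071,  0.09333948]), 'tvec': array([-0.04803436,  0.57296738,  0.91203079])}
side {'fovy': 42.17043949680162, 'cx': 311.35412021159283, 'cy': 237.17786843491785, 'rvec': array([ 2.30264887, -0.17350214,  0.05426701]), 'tvec': array([-0.56848213,  0.12273037,  1.19130762])}
{'fovy': 65.70646984690485, 'cx': 317.3167857451828, 'cy': 242.50550948075622, 'mount': array([[ 3.75895353e-04, -9.61061616e-01, -2.76333908e-01,
         6.79078296e-02],
       [ 9.99999601e-01,  1.37171040e-04,  8.83226325e-04,
        -7.22244784e-05],
       [-8.10929910e-04, -2.76334130e-01,  9.61061284e-01,
        -1.20839982e-01],
       [ 0.00000000e+00,  0.00000000e+00,  0.00000000e+00,
         1.00000000e+00]])} {'time': 0.1, 'qpos': array([ 1.05019008e+00,  4.86824225e-02,  9.77315640e-02,  1.62198891e+00,
       -3.22471636e-05,  1.44297689e+00]), 'dq': array([-0.00054826, -0.0020966 ,  0.00263895,  0.00061404,  0.00150428,
       -0.00079346]), 'tau': array([ 2.05267308e-03, -3.39852655e+01,  3.20935285e+01,  1.58504391e-02,
       -1.22179295e-04, -9.68650824e-06]), 'ee_pos': array([0.20072601, 0.4845616 , 0.25221967]), 'tcp_rot': array([-0.61290183, -3.08055963,  0.00320697]), 'force': array([-0.02850287, -0.53386859, -0.139352  ]), 'torque': array([-0.03306379,  0.01658083,  0.06530766]), 'grasp_force': 0.0, 'gripper_width': 0.08527584336854764} 0.022
```

View pics/top0.png

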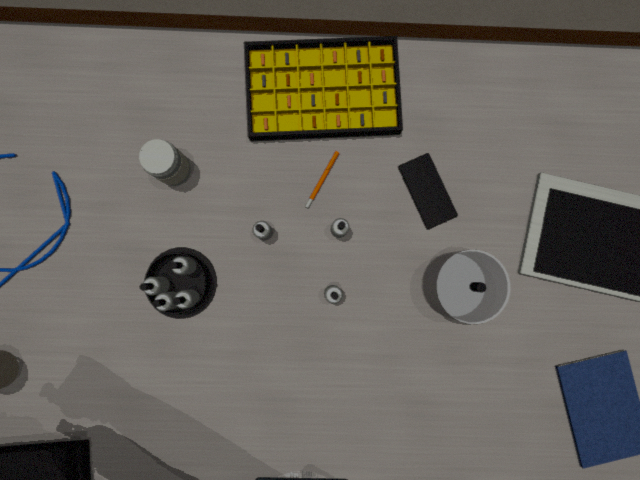

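View pics/side0.png

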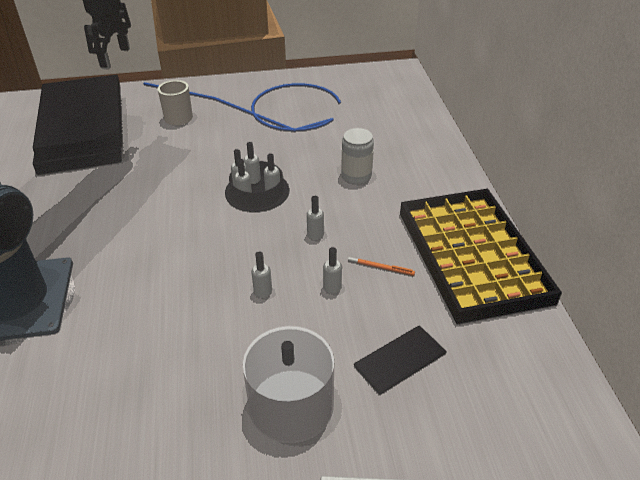

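The top view shows the three loose canisters near (262,230), (340,227) and (334,295). The tray is near (181,283) with four canisters, and the cover is near (473,287) with its knob at (478,287). The side view shows the same layout: cap tops near (315,198), (333,250) and (260,255), knob near (288,345), tray near (257,185).

```bash
cat > h.py <<'E'
import numpy as np, cv2
from rig import *
def cam(n):
    c=camera_info(n); f=240/np.tan(np.radians(c["fovy"])/2)
    if n=="wrist":
        s=get_state(); R=cv2.Rodrigues(s["tcp_rot"])[0]; M=c["mount"]
        return dict(f=f,cx=c["cx"],cy=c["cy"],R=R@M[:3,:3],o=R@M[:3,3]+s["ee_pos"],fish=True)
    R=cv2.Rodrigues(c["rvec"])[0]
    return dict(f=f,cx=c["cx"],cy=c["cy"],R=R.T,o=-R.T@c["tvec"],fish=False)
def ray(c,u,v):
    x,y=(u-c["cx"])/c["f"],(v-c["cy"])/c["f"]
    if c["fish"]:
        r=np.hypot(x,y)+1e-12; d=np.array([x/r*np.sin(r),y/r*np.sin(r),np.cos(r)])
    else: d=np.array([x,y,1.])
    return c["R"]@d
def onz(c,u,v,z):
    d=ray(c,u,v); return c["o"]+d*(z-c["o"][2])/d[2]
def proj(c,p):
    q=c["R"].T@(np.asarray(p)-c["o"])
    if c["fish"]:
        r=np.hypot(q[0],q[1])+1e-12; t=np.arctan2(r,q[2]); return c["cx"]+c["f"]*t*q[0]/r, c["cy"]+c["f"]*t*q[1]/r
    return c["cx"]+c["f"]*q[0]/q[2], c["cy"]+c["f"]*q[1]/q[2]
E
python3 - <<'E'
from h import *
c=cam("top");s=cam("side");g=cv2.imread("pics/top0.png")
for n,u,v,z in[("c1",262,230,.064),("c2",340,227,.064),("c3",334,295,.064),("tray",181,283,.005),("knob",478,287,.15)]:
    print(n,onz(c,u,v,z).round(3))
for n,u,v,z in[("c1",315,198,.102),("c2",333,250,.102),("c3",260,255,.102),("knob",288,345,.156)]:
    print(n,onz(s,u,v,z).round(3))
a=cv2.resize(g[200:310,225:370],None,fx=5,fy=5,interpolation=2)
b=cv2.resize(g[240:325,135:220],None,fx=3.5,fy=3.5,interpolation=2)
W=np.zeros((600,800,3),np.uint8);W[:550,:480]=a[:,120:600];W[:b.shape[0],490:490+b.shape[1]]=b
k=cv2.resize(g[245:330,425:510],None,fx=3.5,fy=3.5);W[300:300+k.shape[0],490:490+k.shape[1]]=k
cv2.imwrite("pics/z.png",W)
E
```

```text
c1 [0.594 0.09  0.064]
c2 [ 0.605 -0.063  0.064]
c3 [ 0.471 -0.055  0.064]
tray [0.484 0.259 0.005]
knob [ 0.497 -0.305  0.15 ]
c1 [0.597 0.092 0.102]
c2 [ 0.607 -0.063  0.102]
c3 [ 0.474 -0.055  0.102]
knob [ 0.498 -0.307  0.156]
```

View pics/z.png

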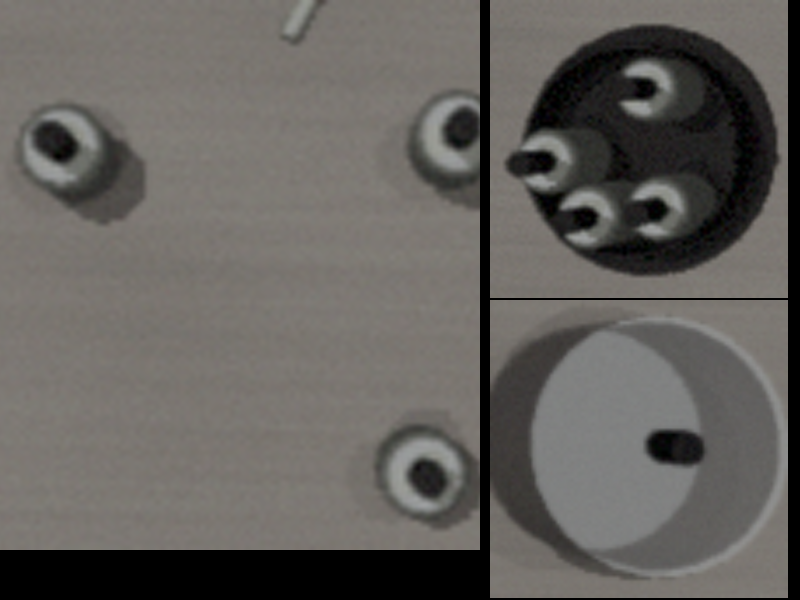

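```bash
python3 - <<'E'
from h import *
c=cam("top");g=cv2.imread("pics/top0.png")
gray=cv2.cvtColor(g,cv2.COLOR_BGR2GRAY)
# tray foot
m=(gray[235:330,130:225]<60).astype(np.uint8)
n=max(cv2.findContours(m,0,1)[0],key=cv2.contourArea)[:,0]+[130,235]
P=np.array([onz(c,u,v,.005)[:2] for u,v in n.astype(float)])
ok=np.ones(len(P),bool)
for _ in range(6):
    A=np.c_[2*P[ok],np.ones(ok.sum())];s=np.linalg.lstsq(A,(P[ok]**2).sum(1),rcond=None)[0]
    r=np.sqrt(s[2]+s[0]**2+s[1]**2);d=abs(np.hypot(*(P-s[:2]).T)-r);ok=d<max(.0015,np.percentile(d,70))
print("tray",s[:2].round(4),"r",r.round(4));T=s[:2]
for nme,u,v in[("A",180.1,265.7),("B",150.7,286.6),("C",163,302),("D",184.1,300)]:
    p=onz(c,u,v,.068)[:2];d=p-T;print(nme,p.round(4),np.hypot(*d).round(4),np.degrees(np.arctan2(d[1],d[0])).round(1))
for nme,u,v in[("c1",66/5+249,152/5+200),("c2",458/5+249,137/5+200),("c3",426/5+249,475/5+200)]:
    print(nme,onz(c,u,v,.062).round(4))
print("tin",onz(c,157,156,.11))
E
```

```text
tray [0.4855 0.2601] r 0.0724
A [0.5195 0.2446] 0.0373 -24.6
B [0.4777 0.2987] 0.0394 101.5
C [0.4489 0.2738] 0.039 159.6
D [0.4539 0.2337] 0.0412 -140.1
c1 [0.5934 0.0898 0.062 ]
c2 [ 0.6043 -0.064   0.062 ]
c3 [ 0.4714 -0.0551  0.062 ]
tin [0.72210383 0.28511025 0.11      ]
```

{"name": "servo_tool", "arguments": {"deltas": [[0.339, -0.675, 0, 0, 0.5], [0.339, -0.675, 0, 0, 0.5], [0.339, -0.675, 0, 0, 0.5], [0.339, -0.675, 0, 0, 0.5], [0.339, -0.675, 0, 0, 0.5], [0.339, -0.675, 0, 0, 0.5], [0.339, -0.675, 0, 0, 0.5], [0.339, -0.675, 0, 0, 0.5], [0.339, -0.675, 0, 0, 0.5], [0.339, -0.675, 0, 0, 0.5], [0.339, -0.675, 0, 0, 0.5], [0.339, -0.675, 0, 0, 0.5], [0.339, -0.675, 0, 0, 0.5], [0.339, -0.675, 0, 0, 0.5], [0.339, -0.675, -0.5, 0, 0.5], [0.339, -0.675, -0.5, 0, 0.5], [0, 0, 0, 0, 0.5], [0, 0, 0, 0, 0.5], [0, 0, 0, 0, 0.5]], "grip_force": 30}}

```text
time: 2.0
ee_pos: [0.472, -0.0543, 0.2039]
tcp_rot: [0.612, 3.081, 0.001]
force: [0.4, 0.5, 0.2]
gripper_width: 0.0427
grasp_force: 0.0
```

```bash
python3 - <<'E'
from h import *
s=get_state();c=cam("wrist");g=capture("wrist");cv2.imwrite("pics/w1.png",g[:,:,::-1])
print(s["ee_pos"],s["tcp_rot"],s["qpos"].round(2),s["gripper_width"],s["dq"].max())
for p in [(.472,-.055,.102),(.472,-.055,.064)]:print(np.round(proj(c,p)))
E
```

```text
[ 0.47199715 -0.05433355  0.20385625] [6.12070290e-01 3.08124933e+00 6.65060820e-04] [-0.26 -0.09 -0.13  1.53  0.    0.14] 0.0426813505123726 0.016103466774378874
[316. 249.]
[316. 233.]
```

View pics/w1.png

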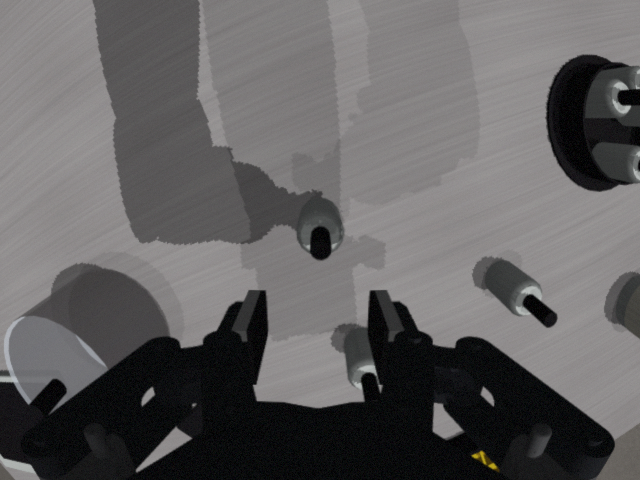

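The wrist view shows canister 3's cap tip at about (320.5,250), against a prediction of (316,249). Canister 1's tip is at about (548,318), and the tray is at upper right.

```bash
python3 - <<'E'
from h import *
c=cam("wrist");g=cv2.cvtColor(cv2.imread("pics/w1.png"),6)
print(onz(c,320.5,250,.102),onz(c,548,319,.102))
m=(g[215:265,295:350]<40).astype(np.uint8);k,l,st,ce=cv2.connectedComponentsWithStats(m);print(st[1:],ce[1:]+[295,215])
E
```

```text
[ 0.47427373 -0.05262456  0.102     ] [0.59633794 0.09150525 0.102     ]
[[ 15  11  21  34 567]] [[320.22222222 242.85537919]]
```

{"name": "servo_tool", "arguments": {"deltas": [[0.04, 0.03, -0.4, 0, 0.5], [0, 0, -0.5, 0, 0.5], [0, 0, -0.5, 0, 0.5], [0, 0, -0.4, 0, 0.5], [0, 0, -0.28, 0, 0.5], [0, 0, 0, 0, 0.5], [0, 0, 0, 0, 1], [0, 0, 0, 0, 1], [0, 0, 0, 0, 1], [0, 0, 0, 0, 1], [0, 0, 0, 0, 1], [0, 0, 0, 0, 1]], "grip_force": 40}}

```text
time: 3.25
ee_pos: [0.4755, -0.0538, 0.1011]
tcp_rot: [0.612, 3.078, 0.0]
force: [-0.2, 0.6, 6.1]
gripper_width: 0.0124
grasp_force: 39.5
```

```bash
python3 - <<'E'
from h import *
s=get_state();print(s["ee_pos"],s["gripper_width"],s["grasp_force"],s["force"])
cv2.imwrite("pics/s1.png",cv2.resize(capture("side")[190:320,180:350,::-1],None,fx=4,fy=4))
E
```

```text
[ 0.47548371 -0.05379556  0.10113921] 0.012447769312187076 39.48418915271759 [-0.18130022  0.61495697  6.08368914]
```

View pics/s1.png

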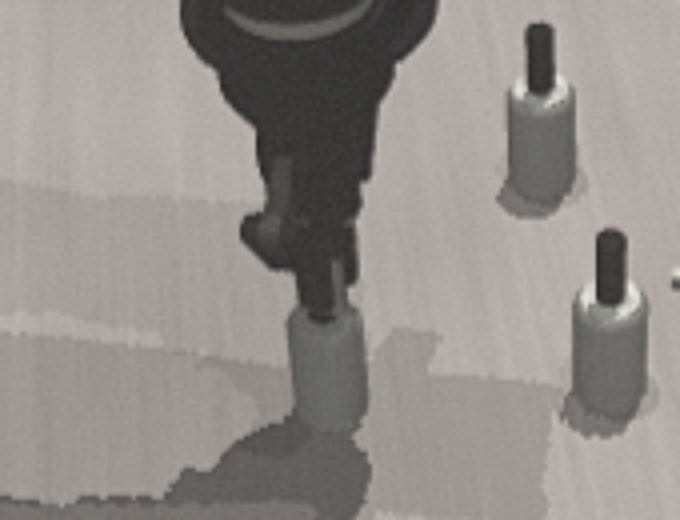

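The canister is gripped with the fingertips just above the shoulder. Next I lift it and hover beside the tray for a look.

{"name": "servo_tool", "arguments": {"deltas": [[0, 0, 0.2, 0, 1], [0, 0, 0.6, 0, 1], [0, 0, 0.8, 0, 1], [0, 0.1, 0.7, 0, 1], [0.1, 0.4, 0.4, 0, 1], [0.1, 0.7, 0.2, 0, 1], [0.1, 0.8, 0, 0, 1], [0, 0.8, 0, 0, 1], [0, 0.7, 0, 0, 1], [0, 0.5, 0, 0, 1], [0, 0.3, 0, 0, 1], [0, 0.1, 0, 0, 1], [0, 0, 0, 0, 1], [0, 0, 0, 0, 1], [0, 0, 0, 0, 1]]}}

```text
time: 4.8
ee_pos: [0.4893, 0.1653, 0.2444]
tcp_rot: [0.616, 3.081, -0.001]
force: [0.4, -0.1, -1.0]
gripper_width: 0.0128
grasp_force: 39.1
```

```bash
python3 - <<'E'
from h import *
s=get_state();c=cam("wrist");g=capture("wrist");cv2.imwrite("pics/w2.png",g[:,:,::-1])
print(s["ee_pos"],s["tcp_rot"],s["gripper_width"],s["dq"].max(),s["force"])
for p in [(.486,.260,.006),(.5195,.2446,.108),(.4777,.2987,.108),(.4489,.2738,.108),(.4539,.2337,.108)]:print(np.round(proj(c,p)))
E
```

```text
[0.48933226 0.16534959 0.24435402] [ 6.15701508e-01  3.08059819e+00 -6.90670496e-04] 0.012800752425618648 0.0029910715842825647 [ 0.42060536 -0.13890172 -0.95256068]
[405. 169.]
[432. 231.]
[479. 153.]
[437. 127.]
[388. 152.]
```

View pics/w2.png

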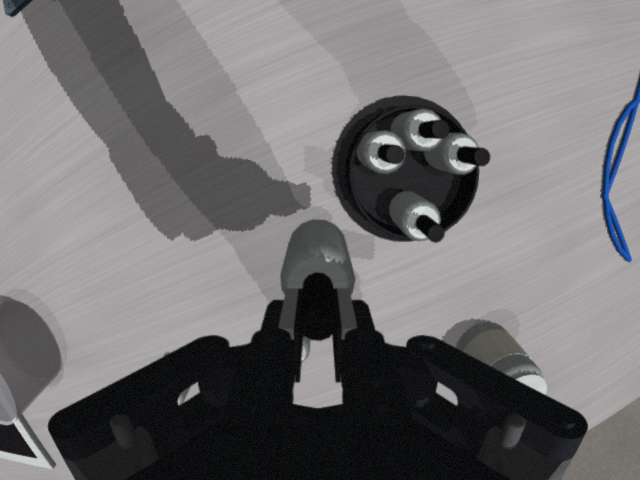

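The wrist view shows cap tips at about A (435,234), B (482,156), C (440,129) and D (396,153), with the tray rim circle about (406,168). The held canister hangs straight at column 318.

```bash
cat >> h.py <<'E'
def circ(P,it=8):
    ok=np.ones(len(P),bool)
    for _ in range(it):
        A=np.c_[2*P[ok],np.ones(ok.sum())];s=np.linalg.lstsq(A,(P[ok]**2).sum(1),rcond=None)[0]
        r=np.sqrt(s[2]+s[0]**2+s[1]**2);d=abs(np.hypot(*(P-s[:2]).T)-r);ok=d<max(.0012,np.percentile(d,60))
    return s[:2],r
E
python3 - <<'E'
from h import *
import pickle
c=cam("wrist");g=cv2.cvtColor(cv2.imread("pics/w2.png"),6)
m=np.zeros_like(g);m[85:250,325:500]=(g[85:250,325:500]<45);m[240:,:365]=0
n=max(cv2.findContours(m,0,1)[0],key=cv2.contourArea)[:,0].astype(float)
P=np.array([onz(c,u,v,.005)[:2] for u,v in n]);T,r=circ(P);print("tray",T,r,len(n))
for k,u,v in[("A",435,234),("B",482,156),("C",440,129),("D",396,153.5)]:
    p=onz(c,u,v,.108)[:2];d=p-T;print(k,p.round(4),np.hypot(*d).round(4),np.degrees(np.arctan2(d[1],d[0])).round(1))
E
```

```text
tray [0.48893823 0.26157291] 0.07124688700376257 971
A [0.5224 0.2462] 0.0368 -24.7
B [0.4804 0.3001] 0.0395 102.5
C [0.4512 0.2753] 0.0401 160.0
D [0.4565 0.2386] 0.0398 -144.7
```

{"name": "servo_tool", "arguments": {"deltas": [[0.02, 0.3, 0, 0, 1], [0.03, 0.4, 0, 0, 1], [0.02, 0.3, 0, 0, 1], [0, 0.16, 0, 0, 1], [0, 0, -0.2, 0, 1], [0, 0, -0.4, 0, 1], [0, 0, -0.4, 0, 1], [0, 0, -0.3, 0, 1], [0, 0, -0.1, 0, 1], [0, 0, 0, 0, 1], [0, 0, 0, 0, 1]]}}

```text
time: 5.95
ee_pos: [0.4931, 0.2245, 0.175]
tcp_rot: [0.613, 3.08, 0.001]
force: [-0.5, -0.5, -0.1]
gripper_width: 0.0124
grasp_force: 39.1
```

```bash
python3 - <<'E'
from h import *
c=cam("wrist");g=capture("wrist");cv2.imwrite("pics/w3.png",g[:,:,::-1]);print(get_state()["ee_pos"])
E
```

```text
[0.49335286 0.22460481 0.17551081]
```

View pics/w3.png

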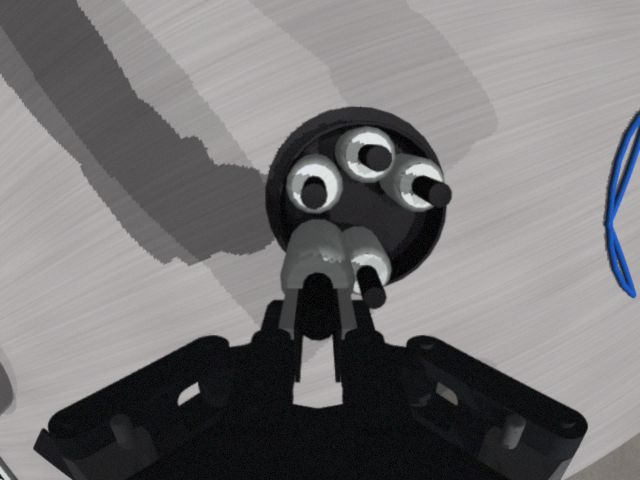

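The held canister sits just inside the tray's lower rim, between D (cap tip at (313,192)) and A (cap tip at (374,296)). I check those distances next.

```bash
python3 - <<'E'
from h import *
c=cam("wrist");H=np.array([.4925,.2250])
for k,u,v in[("A",374,295),("B",440,193.5),("C",378,158),("D",313.5,191)]:
    p=onz(c,u,v,.108)[:2];d=p-H;print(k,p.round(4),np.hypot(*d).round(4))
g=cv2.cvtColor(cv2.imread("pics/w3.png"),6)
# outer foot edge: radial scan on the upper half
C=proj(c,(.488,.2615,.005));P=[]
for a in np.radians(np.arange(-170,20,4)):
    r=np.arange(60,130);x=C[0]+r*np.cos(a);y=C[1]+r*np.sin(a)
    q=cv2.GaussianBlur(g,(3,3),0)[y.astype(int),x.astype(int)].astype(float);i=np.argmax(q[2:]-q[:-2])+1
    P.append(onz(c,x[i],y[i],.005)[:2])
print(circ(np.array(P)))
E
```

```text
A [0.5211 0.2476] 0.0365
B [0.4808 0.3004] 0.0763
C [0.4514 0.2755] 0.0651
D [0.4548 0.2387] 0.0401
(array([0.48769593, 0.26206282]), np.float64(0.0734765163878463))
```

{"name": "servo_tool", "arguments": {"deltas": [[-0.02, -0.01, 0, 0, 1], [0, 0, -0.1, 0, 1], [0, 0, -0.2, 0, 1], [0, 0, -0.2, 0, 1], [0, 0, -0.2, 0, 1], [0, 0, -0.2, 0, 1], [0, 0, -0.2, 0, 1], [0, 0, -0.1, 0, 1], [0, 0, -0.06, 0, 1], [0, 0, -0.03, 0, 1], [0, 0, 0, 0, 1], [0, 0, 0, 0, 1]]}}

```text
time: 7.2
ee_pos: [0.4917, 0.2241, 0.1101]
tcp_rot: [0.613, 3.081, 0.0]
force: [0.1, 0.0, -0.5]
gripper_width: 0.0122
grasp_force: 39.1
```

{"name": "servo_tool", "arguments": {"deltas": [[0, 0, -0.02, 0, 1], [0, 0, -0.02, 0, 1], [0, 0, -0.02, 0, 1], [0, 0, 0, 0, 1], [0, 0, 0, 0, 1]]}}

```text
time: 7.7
ee_pos: [0.4918, 0.2241, 0.1072]
tcp_rot: [0.613, 3.081, 0.0]
force: [-0.2, 0.1, 1.8]
gripper_width: 0.0123
grasp_force: 39.4
```

{"name": "servo_tool", "arguments": {"deltas": [[0, 0, 0, 0, 0.68], [0, 0, 0, 0, 0.68], [0, 0, 0, 0, 0.68], [0, 0, 0.3, 0, 0.68], [0, 0, 0.6, 0, 0.68], [0.1, -0.1, 0.6, 0, 0.6], [0.3, -0.4, 0.4, 0, 0.5], [0.4, -0.5, 0, 0, 0.5], [0.4, -0.5, 0, 0, 0.5], [0.4, -0.5, 0, 0, 0.5], [0.3, -0.4, 0, 0, 0.5], [0.17, -0.2, 0, 0, 0.5], [0.02, -0.05, 0, 0, 0.5], [0, 0, 0, 0, 0.5], [0, 0, 0, 0, 0.5]]}}

```text
time: 9.2
ee_pos: [0.5955, 0.0926, 0.2021]
tcp_rot: [-0.611, -3.081, -0.001]
force: [0.4, 0.5, -0.3]
gripper_width: 0.0427
grasp_force: 0.0
```

```bash
cat >> h.py <<'E'
def captip(g,c,p,z=.102,w=26,thr=40):
    u,v=proj(c,(*p,z));u=int(u);v=int(v);m=np.zeros_like(g);s=np.s_[v-w:v+w,u-w:u+w];m[s]=g[s]<thr
    k,l,st,ce=cv2.connectedComponentsWithStats(m);i=min(range(1,k),key=lambda i:np.hypot(*(ce[i]-[u,v])) if st[i,4]>80 else 1e9)
    return st[i],(u,v)
E
python3 - <<'E'
from h import *
s=get_state();c=cam("wrist");g=cv2.cvtColor(capture("wrist"),7);cv2.imwrite("pics/w4.png",g)
print(s["ee_pos"],s["force"]);b,uv=captip(g,c,(.5963,.0915));print(b,uv)
r=b[2]/2;print(onz(c,b[0]+r-.5,b[1]+b[3]-r-.5,.102))
E
```

```text
[0.59554295 0.09255738 0.20210184] [ 0.41605771  0.52491692 -0.30588237]
[309 228  21  33 572] (315, 251)
[0.59639565 0.0935206  0.102     ]
```

{"name": "servo_tool", "arguments": {"deltas": [[0.016, 0.02, -0.4, 0, 0.5], [0, 0, -0.5, 0, 0.5], [0, 0, -0.5, 0, 0.5], [0, 0, -0.38, 0, 0.5], [0, 0, -0.2, 0, 0.5], [0, 0, 0, 0, 0.5], [0, 0, 0, 0, 1], [0, 0, 0, 0, 1], [0, 0, 0, 0, 1], [0, 0, 0, 0, 1], [0, 0, 0, 0, 1], [0, 0, 0, 0, 1]]}}

```text
time: 10.45
ee_pos: [0.5982, 0.0926, 0.1047]
tcp_rot: [0.612, 3.078, 0.002]
force: [-0.5, -0.6, 5.8]
gripper_width: 0.0123
grasp_force: 39.5
```

{"name": "servo_tool", "arguments": {"deltas": [[0, 0, 0.2, 0, 1], [0, 0, 0.6, 0, 1], [0, 0, 0.8, 0, 1], [0, 0, 0.7, 0, 1], [-0.1, 0.3, 0.4, 0, 1], [-0.2, 0.6, 0.15, 0, 1], [-0.3, 0.7, 0, 0, 1], [-0.3, 0.7, 0, 0, 1], [-0.3, 0.7, 0, 0, 1], [-0.2, 0.5, 0, 0, 1], [-0.15, 0.25, 0, 0, 1], [-0.05, 0.1, 0, 0, 1], [0, 0, -0.3, 0, 1], [0, 0, -0.5, 0, 1], [0, 0, -0.4, 0, 1], [0, 0, -0.2, 0, 1], [0, 0, 0, 0, 1], [0, 0, 0, 0, 1], [0, 0, 0, 0, 1]]}}

```text
time: 12.35
ee_pos: [0.518, 0.285, 0.177]
tcp_rot: [0.613, 3.079, 0.002]
force: [-0.2, -0.7, -0.2]
gripper_width: 0.0125
grasp_force: 39.1
```

```bash
python3 - <<'E'
from h import *
c=cam("wrist");g=capture("wrist");cv2.imwrite("pics/w5.png",g[:,:,::-1]);s=get_state();print(s["ee_pos"],s["force"])
E
```

```text
[0.5179493  0.28514083 0.1770654 ] [-0.36499721 -0.19583537 -1.48009935]
```

View pics/w5.png

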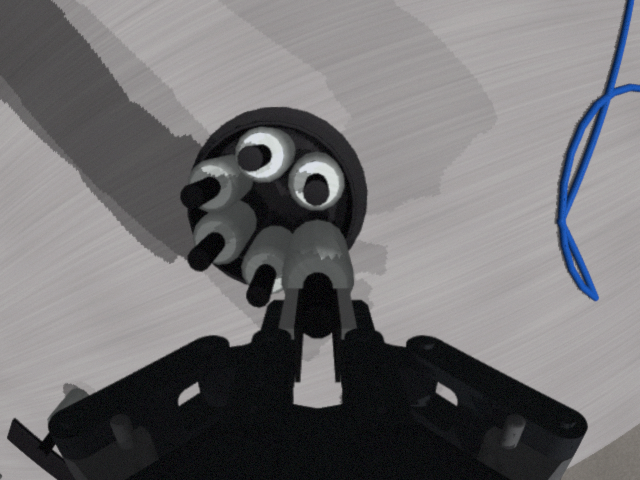

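Five canisters stand in the tray: the placed one (tip about (206,250)) sits between D (192,194) and A (260,293), with C (250,158) and B (316,190). The held one is over the empty place.

```bash
python3 - <<'E'
from h import *
c=cam("wrist");H=np.array([.5172,.2855]);T=np.array([.4877,.2621])
for k,u,v in[("A",259,295),("B",316.5,191),("C",249,158),("D",190,194),("E2",202,257)]:
    p=onz(c,u,v,.108)[:2];d=p-H;print(k,p.round(4),np.hypot(*d).round(4),np.hypot(*(p-T)).round(4))
print(np.hypot(*(H-T)))
E
```

```text
A [0.5217 0.2483] 0.0374 0.0367
B [0.4802 0.3006] 0.0399 0.0392
C [0.4508 0.2753] 0.0671 0.0392
D [0.4548 0.2378] 0.0785 0.0409
E2 [0.4891 0.228 ] 0.064 0.0341
0.03765381786751507
```

{"name": "servo_tool", "arguments": {"deltas": [[-0.01, 0.016, 0, 0, 1], [0, 0, -0.1, 0, 1], [0, 0, -0.2, 0, 1], [0, 0, -0.2, 0, 1], [0, 0, -0.2, 0, 1], [0, 0, -0.2, 0, 1], [0, 0, -0.2, 0, 1], [0, 0, -0.1, 0, 1], [0, 0, -0.05, 0, 1], [0, 0, -0.02, 0, 1], [0, 0, -0.02, 0, 1], [0, 0, -0.02, 0, 1], [0, 0, 0, 0, 1], [0, 0, 0, 0, 1]]}}

```text
time: 13.8
ee_pos: [0.5169, 0.286, 0.1108]
tcp_rot: [0.613, 3.08, 0.001]
force: [-1.2, -0.7, 1.8]
gripper_width: 0.0123
grasp_force: 39.3
```

{"name": "servo_tool", "arguments": {"deltas": [[0, 0, 0, 0, 0.68], [0, 0, 0, 0, 0.68], [0, 0, 0, 0, 0.68], [0, 0, 0.3, 0, 0.68], [0, 0, 0.6, 0, 0.68], [0.1, -0.2, 0.6, 0, 0.6], [0.2, -0.6, 0.4, 0, 0.5], [0.2, -0.8, 0, 0, 0.5], [0.2, -0.8, 0, 0, 0.5], [0.2, -0.8, 0, 0, 0.5], [0.2, -0.8, 0, 0, 0.5], [0.2, -0.8, 0, 0, 0.5], [0.2, -0.8, 0, 0, 0.5], [0.2, -0.7, 0, 0, 0.5], [0.1, -0.5, 0, 0, 0.5], [0, -0.18, 0, 0, 0.5], [0, 0, 0, 0, 0.5], [0, 0, 0, 0, 0.5], [0, 0, 0, 0, 0.5]]}}

```text
time: 15.7
ee_pos: [0.6063, -0.0617, 0.2052]
tcp_rot: [0.61, 3.082, 0.001]
force: [0.6, -0.1, 0.3]
gripper_width: 0.0428
grasp_force: 0.0
```

```bash
python3 - <<'E'
from h import *
s=get_state();c=cam("wrist");g=cv2.cvtColor(capture("wrist"),7);cv2.imwrite("pics/w6.png",g)
print(s["ee_pos"],s["qpos"].round(2));b,uv=captip(g,c,(.607,-.063));print(b,uv)
r=b[2]/2;print(onz(c,b[0]+r-.5,b[1]+b[3]-r-.5,.102))
E
```

```text
[ 0.60631164 -0.06169278  0.20521325] [-0.21  0.26  0.25  1.55  0.    0.18]
[306 227  21  32 553] (315, 249)
[ 0.60617379 -0.06233454  0.102     ]
```

Close enough, so I descend and grip.

{"name": "servo_tool", "arguments": {"deltas": [[0, -0.012, -0.4, 0, 0.5], [0, 0, -0.5, 0, 0.5], [0, 0, -0.5, 0, 0.5], [0, 0, -0.4, 0, 0.5], [0, 0, -0.24, 0, 0.5], [0, 0, 0, 0, 0.5], [0, 0, 0, 0, 1], [0, 0, 0, 0, 1], [0, 0, 0, 0, 1], [0, 0, 0, 0, 1], [0, 0, 0, 0, 1], [0, 0, 0, 0, 1]]}}

```text
time: 16.95
ee_pos: [0.6077, -0.0639, 0.1047]
tcp_rot: [0.612, 3.078, 0.001]
force: [0.8, 0.9, 5.5]
gripper_width: 0.0124
grasp_force: 39.3
```

{"name": "servo_tool", "arguments": {"deltas": [[0, 0, 0.2, 0, 1], [0, 0, 0.6, 0, 1], [0, 0, 0.8, 0, 1], [0, 0.1, 0.7, 0, 1], [-0.2, 0.4, 0.4, 0, 1], [-0.4, 0.7, 0.14, 0, 1], [-0.4, 0.8, 0, 0, 1], [-0.4, 0.8, 0, 0, 1], [-0.4, 0.7, 0, 0, 1], [-0.3, 0.6, 0, 0, 1], [-0.2, 0.35, 0, 0, 1], [-0.06, 0.13, 0, 0, 1], [0, 0, 0, 0, 1], [0, 0, 0, 0, 1], [0, 0, 0, 0, 1]]}}

```text
time: 18.45
ee_pos: [0.489, 0.1641, 0.2446]
tcp_rot: [-0.616, -3.081, 0.001]
force: [-0.4, -0.3, -0.7]
gripper_width: 0.0124
grasp_force: 39.0
```

```bash
python3 - <<'E'
from h import *
c=cam("wrist");g=capture("wrist");s=get_state();print(s["ee_pos"],s["force"])
cv2.imwrite("pics/w7.png",cv2.resize(g[80:280,270:520,::-1],None,fx=3,fy=3,interpolation=2))
E
```

```text
[0.48900854 0.16413205 0.24461508] [ 0.27038817 -0.57282222 -0.94904822]
```

View pics/w7.png

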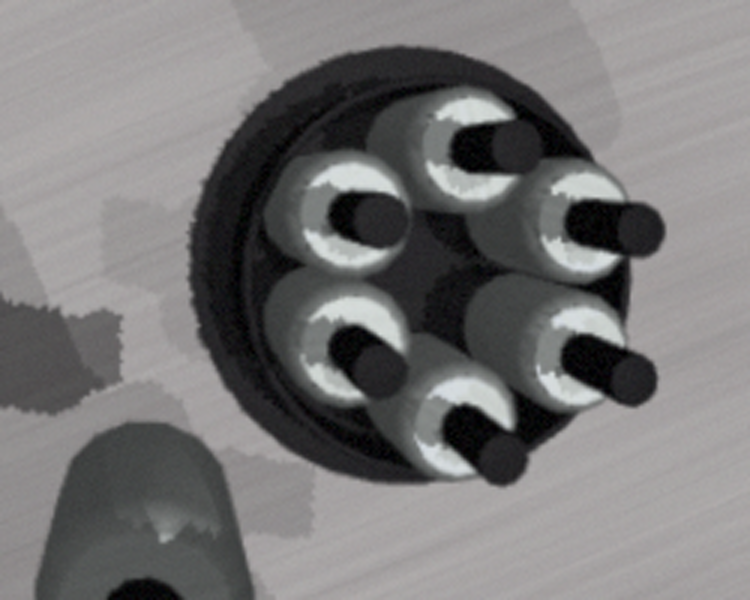

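The crop shows six canisters in a ring with the middle free. Cap tips in crop pixels: A (502,460), B (638,230), C (515,147), D (381,218), E2 (379,368), E1 (632,380).

```bash
python3 - <<'E'
from h import *
c=cam("wrist");T=np.array([.4877,.2621]);Q=[]
for k,u,v in[("A",502,460),("B",638,230),("C",515,147),("D",381,218),("E2",379,368),("E1",632,380)]:
    p=onz(c,u/3+270,v/3+80,.108)[:2];d=p-T;Q.append(p);print(k,p.round(4),np.hypot(*d).round(4),np.degrees(np.arctan2(d[1],d[0])).round(1))
Q=np.array(Q)
from scipy.optimize import minimize
r=minimize(lambda x:-np.hypot(*(Q-x).T).min(),T,method="Nelder-Mead");print(Q.mean(0),r.x,np.hypot(*(Q-r.x).T).round(4))
E
```

```text
A [0.5223 0.2468] 0.0379 -23.9
B [0.4808 0.2992] 0.0378 100.6
C [0.4513 0.2752] 0.0387 160.1
D [0.4559 0.2382] 0.0398 -143.0
E2 [0.489  0.2252] 0.0369 -87.9
E1 [0.516 0.286] 0.037 40.2
[0.4858849  0.26176309] [0.48677286 0.26242229] [0.0389 0.0373 0.0377 0.0393 0.0373 0.0375]
```

{"name": "servo_tool", "arguments": {"deltas": [[-0.026, 0.3, 0, 0, 1], [0, 0.6, 0, 0, 1], [0, 0.6, 0, 0, 1], [0, 0.35, 0, 0, 1], [0, 0.1, 0, 0, 1], [0, 0, -0.2, 0, 1], [0, 0, -0.4, 0, 1], [0, 0, -0.4, 0, 1], [0, 0, -0.3, 0, 1], [0, 0, -0.05, 0, 1], [0, 0, 0, 0, 1], [0, 0, 0, 0, 1]]}}

```text
time: 19.7
ee_pos: [0.4877, 0.2626, 0.1783]
tcp_rot: [0.614, 3.08, 0.001]
force: [0.3, -0.6, -0.0]
gripper_width: 0.0121
grasp_force: 39.1
```

```bash
python3 - <<'E'
from h import *
c=cam("wrist");g=capture("wrist");s=get_state();print(s["ee_pos"],s["force"])
cv2.imwrite("pics/w8.png",cv2.resize(g[100:340,180:480,::-1],None,fx=2.5,fy=2.5,interpolation=2))
E
```

```text
[0.48789392 0.26277966 0.17861948] [0.20402114 0.78242335 0.22810767]
```

View pics/w8.png

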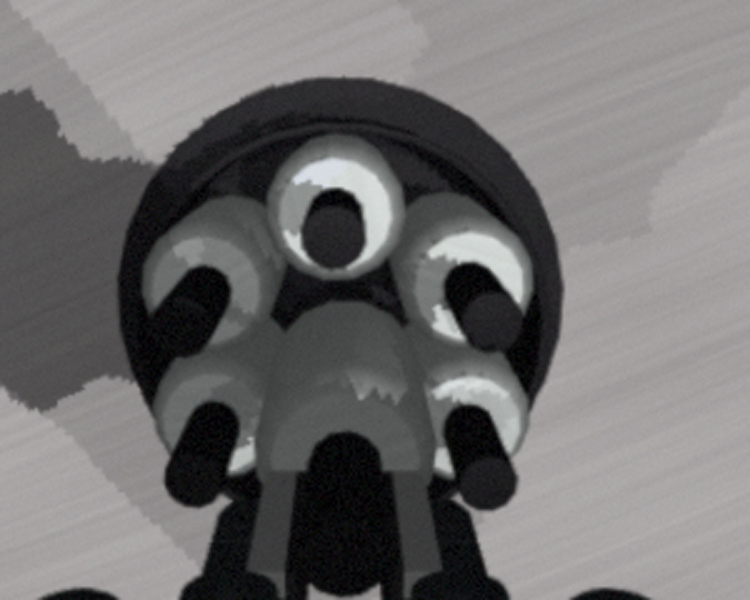

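The held canister is centred within the ring: the pairs of cap tips at (185,487) and (198,487) straddle its cap at column 346. I lower it.

{"name": "servo_tool", "arguments": {"deltas": [[0, -0.01, -0.1, 0, 1], [0, 0, -0.1, 0, 1], [0, 0, -0.1, 0, 1], [0, 0, -0.1, 0, 1], [0, 0, -0.1, 0, 1], [0, 0, -0.1, 0, 1], [0, 0, 0, 0, 1]]}}

```text
time: 20.45
ee_pos: [0.4865, 0.262, 0.146]
tcp_rot: [-0.613, -3.079, 0.002]
force: [-0.3, -0.1, -1.2]
gripper_width: 0.0122
grasp_force: 39.1
```

{"name": "servo_tool", "arguments": {"deltas": [[0, 0, -0.1, 0, 1], [0, 0, -0.15, 0, 1], [0, 0, -0.15, 0, 1], [0, 0, -0.15, 0, 1], [0, 0, -0.06, 0, 1], [0, 0, -0.03, 0, 1], [0, 0, -0.02, 0, 1], [0, 0, -0.02, 0, 1], [0, 0, -0.02, 0, 1], [0, 0, 0, 0, 1], [0, 0, 0, 0, 1]]}}

```text
time: 21.55
ee_pos: [0.4873, 0.2622, 0.1125]
tcp_rot: [0.613, 3.081, 0.0]
force: [-0.2, 0.5, -0.9]
gripper_width: 0.0124
grasp_force: 39.1
```

{"name": "servo_tool", "arguments": {"deltas": [[0, 0, -0.02, 0, 1], [0, 0, -0.02, 0, 1], [0, 0, 0, 0, 1], [0, 0, 0, 0, 1]]}}

```text
time: 21.95
ee_pos: [0.4874, 0.2624, 0.1107]
tcp_rot: [0.613, 3.081, 0.001]
force: [-0.1, 0.3, 1.4]
gripper_width: 0.0121
grasp_force: 39.4
```

{"name": "servo_tool", "arguments": {"deltas": [[0, 0, 0, 0, 0.7], [0, 0, 0, 0, 0.7], [0, 0, 0, 0, 0.7], [0, 0, 0.2, 0, 0.7], [0, 0, 0.5, 0, 0.7], [0, 0, 0.7, 0, 0.7], [0, -0.3, 0.8, 0, 0.6], [0.03, -0.6, 0.6, 0, 0.5], [0.03, -0.6, 0.2, 0, 0.5], [0, -0.5, 0, 0, 0.5], [0, 0, 0, 0, 0.5], [0, 0, 0, 0, 0.5]]}}

```text
time: 23.15
ee_pos: [0.4903, 0.162, 0.261]
tcp_rot: [0.615, 3.08, 0.001]
force: [-0.5, 0.5, -0.9]
gripper_width: 0.0426
grasp_force: 0.0
```

```bash
python3 - <<'E'
from h import *
c=cam("wrist");g=cv2.cvtColor(capture("wrist"),7);s=get_state();print(s["ee_pos"],s["force"]);cv2.imwrite("pics/w9.png",g)
T=np.array([.4872,.2623])
u,v=map(int,proj(c,(*T,.108)));print(u,v)
m=np.zeros_like(g);s=np.s_[v-90:v+90,u-90:u+90];m[s]=g[s]<40
# white shoulder rings
w=np.zeros_like(g);w[s]=g[s]>130
k,l,st,ce=cv2.connectedComponentsWithStats(w)
for p in [(.5223,.2468),(.4808,.2992),(.4513,.2752),(.4559,.2382),(.489,.2252),(.516,.286),(.4873,.2622)]:
    b=captip(g,c,p,.108,22,45)[0]; e=[np.round(proj(c,(*p,z)),0) for z in(.108,.07)];print(b,*e)
E
```

```text
[0.49012822 0.16253558 0.26053586] [-0.53994234 -0.23188929  0.55715163]
436 176
[414 203  40  30 582] [433. 225.] [420. 215.]
[453 144  30  30 523] [475. 153.] [458. 151.]
[414 104  44  31 775] [436. 127.] [422. 128.]
[378 141  25  17 326] [394. 149.] [385. 148.]
[378 184  25  22 361] [394. 196.] [385. 189.]
[452 187  29  21 401] [474. 200.] [457. 193.]
[418 165  28  20 397] [437. 177.] [423. 172.]
```

{"name": "servo_tool", "arguments": {"deltas": [[0, -0.3, 0, 0, 0.5], [0, -0.6, 0, 0, 0.5], [0.02, -0.8, 0, 0, 0.5], [0.02, -0.8, 0, 0, 0.5], [0.02, -0.8, 0, 0, 0.5], [0.02, -0.8, 0, 0, 0.5], [0.02, -0.8, 0, 0, 0.5], [0.02, -0.8, 0, 0, 0.5], [0.02, -0.8, 0, 0, 0.5], [0.02, -0.8, 0, 0, 0.5], [0, -0.8, 0, 0, 0.5], [0, -0.7, 0, 0, 0.5], [0, -0.4, 0, 0, 0.5], [0, -0.16, 0, 0, 0.5], [0, 0, 0, 0, 0.5], [0, 0, 0, 0, 0.5], [0, 0, 0, 0, 0.5]]}}

```text
time: 24.9
ee_pos: [0.4984, -0.3044, 0.2606]
tcp_rot: [0.61, 3.082, 0.001]
force: [0.1, -0.3, 0.1]
gripper_width: 0.0431
grasp_force: 0.0
```

```bash
python3 - <<'E'
from h import *
c=cam("wrist");g=cv2.cvtColor(capture("wrist"),7);s=get_state();print(s["ee_pos"],s["qpos"].round(2));cv2.imwrite("pics/w10.png",g)
for thr in(40,60):
    b,uv=captip(g,c,(.498,-.306),.156,34,thr);r=b[2]/2;print(b,uv,onz(c,b[0]+r-.5,b[1]+b[3]-r-.5,.156),np.round(proj(c,(.498,-.306,.116))))
E
```

```text
[ 0.49841611 -0.30450885  0.26066182] [-0.66  0.21  0.29  1.65  0.   -0.27]
[299 224  26  37 777] (314, 247) [ 0.49719964 -0.307768    0.156     ] [315. 232.]
[298 224  27  37 811] (314, 247) [ 0.49677365 -0.30793349  0.156     ] [315. 232.]
```

{"name": "servo_tool", "arguments": {"deltas": [[-0.028, -0.06, -0.3, 0, 0.5], [0, 0, -0.5, 0, 0.5], [0, 0, -0.5, 0, 0.5], [0, 0, -0.4, 0, 0.5], [0, 0, -0.3, 0, 0.5], [0, 0, -0.13, 0, 0.5], [0, 0, 0, 0, 0.5], [0, 0, 0, 0, 1], [0, 0, 0, 0, 1], [0, 0, 0, 0, 1], [0, 0, 0, 0, 1], [0, 0, 0, 0, 1], [0, 0, 0, 0, 1]], "grip_force": 60}}

```text
time: 26.25
ee_pos: [0.4976, -0.309, 0.1553]
tcp_rot: [0.612, 3.079, -0.001]
force: [0.7, 1.9, 5.4]
gripper_width: 0.0159
grasp_force: 59.0
```

{"name": "servo_tool", "arguments": {"deltas": [[0, 0, 0.1, 0, 1], [0, 0, 0.3, 0, 1], [0, 0, 0.5, 0, 1], [0, 0, 0.6, 0, 1], [0, 0, 0.6, 0, 1], [0, 0, 0.4, 0, 1], [0, 0, 0.2, 0, 1], [0, 0, 0.1, 0, 1], [0, 0, 0, 0, 1]]}}

```text
time: 27.15
ee_pos: [0.4967, -0.3089, 0.2936]
tcp_rot: [-0.613, -3.081, -0.0]
force: [0.3, -0.2, -2.7]
gripper_width: 0.016
grasp_force: 58.7
```

{"name": "servo_tool", "arguments": {"deltas": [[0, 0.15, 0, 0, 1], [0, 0.3, 0, 0, 1], [0, 0.45, 0, 0, 1], [-0.02, 0.6, 0, 0, 1], [-0.02, 0.7, 0, 0, 1], [-0.02, 0.7, 0, 0, 1], [-0.02, 0.7, 0, 0, 1], [-0.02, 0.7, 0, 0, 1], [-0.02, 0.7, 0, 0, 1], [-0.02, 0.7, 0, 0, 1], [-0.02, 0.7, 0, 0, 1], [-0.02, 0.7, 0, 0, 1], [-0.02, 0.7, 0, 0, 1], [0, 0.7, 0, 0, 1], [0, 0.7, 0, 0, 1], [0, 0.6, 0, 0, 1], [0, 0.5, 0, 0, 1], [0, 0.4, 0, 0, 1], [0, 0.3, 0, 0, 1], [0, 0.2, 0, 0, 1]]}}

```text
time: 29.15
ee_pos: [0.4856, 0.2526, 0.2931]
tcp_rot: [-0.61, -3.08, 0.001]
force: [-0.4, 0.3, -1.3]
gripper_width: 0.016
grasp_force: 58.7
```

{"name": "servo_tool", "arguments": {"deltas": [[0, 0.12, 0, 0, 1], [0, 0.06, 0, 0, 1], [0, 0, 0, 0, 1], [0, 0, 0, 0, 1], [0, 0, 0, 0, 1]]}}

```text
time: 29.65
ee_pos: [0.487, 0.2596, 0.2939]
tcp_rot: [0.615, 3.081, -0.0]
force: [1.1, 0.8, -2.4]
gripper_width: 0.0157
grasp_force: 58.7
```

```bash
python3 - <<'E'
from h import *
s=get_state();print(s["ee_pos"],s["tcp_rot"],s["force"],s["torque"],s["gripper_width"])
for n in("top","side","wrist"):cv2.imwrite(f"pics/{n}C.png",capture(n)[:,:,::-1])
E
```

```text
[0.48696393 0.25957367 0.29393022] [ 6.14633533e-01  3.08068181e+00 -2.11914857e-04] [ 1.05631354  0.79924649 -2.40812175] [ 0.00278337 -0.02568155 -0.01871036] 0.015720429391316525
```

{"name": "servo_tool", "arguments": {"deltas": [[0.02, 0.036, 0, 0, 1], [0, 0, -0.1, 0, 1], [0, 0, -0.3, 0, 1], [0, 0, -0.4, 0, 1], [0, 0, -0.4, 0, 1], [0, 0, -0.25, 0, 1], [0, 0, -0.1, 0, 1], [0, 0, 0, 0, 1], [0, 0, 0, 0, 1]]}}

```text
time: 30.7
ee_pos: [0.4882, 0.2622, 0.2172]
tcp_rot: [0.613, 3.08, 0.001]
force: [0.2, -0.4, -1.8]
gripper_width: 0.0158
grasp_force: 58.7
```

```bash
python3 - <<'E'
from h import *
s=get_state();print(s["ee_pos"],s["tcp_rot"],s["force"])
# cover tilt/position check in side view: bright-wall extremes vs tray foot extremes per row
g=cv2.cvtColor(capture("side"),7);cv2.imwrite("pics/sD.png",g);b=cv2.cvtColor(cv2.imread("pics/side0.png"),6)
c=cam("side");T=(.4876,.2621)
for z in(.06,.12,.17):
    u,v=proj(c,(*T,z));x=np.array([proj(c,(T[0]+.069*np.cos(a),T[1]+.069*np.sin(a),z))[0] for a in np.linspace(0,6.28,90)])
    v=int(v);row=cv2.absdiff(g,b)[v-1:v+2].mean(0);i=np.where(row[180:330]>8)[0]+180
    print(z,v,"pred",x.min().round(1),x.max().round(1),"diff",i.min() if len(i) else 0,i.max() if len(i) else 0)
E
```

```text
[0.48815571 0.26217653 0.21721235] [6.12699222e-01 3.08001652e+00 1.21920615e-03] [ 0.2176411  -0.4077661  -1.77278157]
0.06 170 pred 224.6 286.6 diff 180 286
0.12 148 pred 221.6 285.4 diff 180 285
0.17 128 pred 218.9 284.3 diff 219 284
```

{"name": "servo_tool", "arguments": {"deltas": [[0, -0.015, -0.1, 0, 1], [0, 0, -0.12, 0, 1], [0, 0, -0.12, 0, 1], [0, 0, -0.12, 0, 1], [0, 0, -0.12, 0, 1], [0, 0, 0, 0, 1]]}}

```text
time: 31.35
ee_pos: [0.4869, 0.2609, 0.1856]
tcp_rot: [-0.613, -3.079, 0.002]
force: [0.2, 0.1, -2.2]
gripper_width: 0.0159
grasp_force: 58.7
```

{"name": "servo_tool", "arguments": {"deltas": [[0.01, 0, -0.12, 0, 1], [0, 0, -0.12, 0, 1], [0, 0, -0.1, 0, 1], [0, 0, -0.06, 0, 1], [0, 0, -0.03, 0, 1], [0, 0, -0.02, 0, 1], [0, 0, 0, 0, 1], [0, 0, 0, 0, 1]]}}

```text
time: 32.15
ee_pos: [0.4884, 0.2613, 0.1651]
tcp_rot: [0.613, 3.081, 0.0]
force: [-0.0, -0.9, -1.5]
gripper_width: 0.0161
grasp_force: 58.7
```

{"name": "servo_tool", "arguments": {"deltas": [[0, 0, -0.03, 0, 1], [0, 0, -0.03, 0, 1], [0, 0, -0.02, 0, 1], [0, 0, -0.02, 0, 1], [0, 0, 0, 0, 1], [0, 0, 0, 0, 1]]}}

```text
time: 32.75
ee_pos: [0.4883, 0.2615, 0.1604]
tcp_rot: [0.613, 3.081, 0.001]
force: [0.1, 0.3, 2.1]
gripper_width: 0.0158
grasp_force: 59.2
```

{"name": "servo_tool", "arguments": {"deltas": [[0, 0, 0, 0, 0.5], [0, 0, 0, 0, 0.5], [0, 0, 0, 0, 0.5], [0, 0, 0, 0, 0.5], [0, 0, 0.3, 0, 0.5], [0, 0, 0.6, 0, 0.5], [0, 0, 0.7, 0, 0.5], [0, 0, 0.7, 0, 0.5], [-0.4, -0.5, 0.3, 0, 0.5], [-0.4, -0.6, 0, 0, 0.5], [-0.4, -0.6, 0, 0, 0.5], [-0.4, -0.6, 0, 0, 0.5], [0, 0, 0, 0, 0.5], [0, 0, 0, 0, 0.5]]}}

```text
time: 34.15
ee_pos: [0.4085, 0.146, 0.2912]
tcp_rot: [0.615, 3.078, 0.002]
force: [0.3, -0.1, 0.3]
gripper_width: 0.0426
grasp_force: 0.0
```

```bash
python3 - <<'E'
from h import *
print(get_state()["ee_pos"]);g=cv2.cvtColor(capture("side"),7);c=cam("side");d=cam("top")
cv2.imwrite("pics/sE.png",g)
u,v=proj(c,(.4877,.2621,.161));b,uv=captip(g,c,(.4877,.2621),.161,22,50);print("side knob",b,uv,np.round(proj(c,(.4877,.2621,.121))))
t=cv2.cvtColor(capture("top"),7);b,uv=captip(t,d,(.4877,.2621),.161,20,45);print("top knob",b,uv)
a=cv2.cvtColor(cv2.imread("pics/top0.png"),6)
for n,s in(("phone",np.s_[145:235,390:460]),("pen",np.s_[148:212,300:342]),("tin",np.s_[138:190,138:195])):print(n,cv2.absdiff(a,t)[s].mean())
E
```

```text
[0.40851356 0.14602876 0.29122857]
side knob [269 121   1   1   1] (252, 132) [254. 148.]
top knob [150 279  16   9 119] (153, 283)
phone 6.127142857142857
pen 6.995907738095238
tin 6.520580296896086
```

```bash
python3 - <<'E'
from h import *
g=cv2.imread("pics/sE.png",0);a=cv2.imread("pics/side0.png",0);c=cam("side")
print(g[124:160:3,238:270:2])
d=cv2.absdiff(cv2.GaussianBlur(g,(5,5),0),cv2.GaussianBlur(a,(5,5),0))
for n,s in(("phone",np.s_[325:395,350:450]),("pen",np.s_[255:278,345:416]),("tin",np.s_[128:185,340:375]),("bg",np.s_[420:470,400:500])):print(n,d[s].mean(),d[s].max())
E
```

```text
[[159 155 159 160 158 160 159 158 161 154 163 164 105  56  72  90]
 [161 162 156 161 156 162 157 161 159 159 155 163 154 168 167 110]
 [161 166 156 157 156 169  82  59  70 168 180 176 174 164 162 154]
 [176 192 205 196 193  74  57  58  55  69 138 134 147 176 190 191]
 [156 138 138 144 141 126  52  52  54  59 149 143 142 141 138 139]
 [134 137 139 141 142 144  50  55  54  58 154 142 141 140 138 137]
 [140 142 142 145 139 163  50  59  55  50 154 143 142 137 141 140]
 [139 140 137 139 146 166  41  50  55  45 147 143 140 167 166 163]
 [141 136 139 141 140 165 121  50  40  64 149 138 144 167 162 166]
 [166 144 139 140 141 167 163 167 167 140 141 143 136 165 164 163]
 [168 149 140 139 137 164 163 166 165 162 140 142 134 171 164 166]
 [164 167 138 161 183 165 163 166 161 165 154 142 172 164 161 164]]
phone 1.5215714285714286 6
pen 1.7170851194121248 4
tin 1.4902255639097743 4
bg 1.609 4
```

```bash
python3 -c "
from rig import *
print(job_done())"
```

```text
the job is handed in; nothing more can be done
None
```

The three loose canisters are in the tray with the other four, the cover is seated on the tray's foot, the phone, tin and pen did not move, and I handed the job in at about 34 s of the 72 s allowed.

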